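# Lock the roof sample board and tuck the copper eaves flashing under the shingles

### The job

Swing the red keeper bar down until it snaps shut and locks the sample board in its cradle, then take the copper flashing from the ware board and slide its flat leaf under the tails of the blue eaves shingles, without lifting them, until the drip lip sits snug against the board's edge along its whole length and its ends are even with the shingle row. Finish while still holding the flashing there, pressed down firmly and flat on the board (about 1.5 kg of push), and leave everything else on the bench where it is.

Things in the scene. Friction and masses are not known exactly. Their poses are not given: they have to be found in the camera images.
- panel: Wooden bench cradle, fixed, holding the roof sample board. Origin on the bench top (z 0) under the middle of the board's eave edge, which faces the robot; x runs level up the roof away from the eave, y to the left along it, z up. Board top z = 30 mm, eave edge x = 0 (white fascia, 12 to 29 mm high); nothing stands in front of it. Rail 34 mm high at y -157 to -141 mm. No tilt: all is level
- deck: The board itself, plywood, x 4 to 252, y -140 to 140 mm in the panel frame, fixed in the cradle; origin at the cradle's origin raised 12 mm, its top 18 mm above that. The flashing is to be pressed onto it
- shingle_mid_tail (a point): Lower edge of the middle shingle's tail: panel frame x 45, y 0, z 37 mm. Three blue eaves shingles side by side (y -110 to 110 mm, 9 mm thick, tops z 46) end here; under them a slot 7 mm high is open from x 45 to a batten at x 100 mm. A darker fixed upper course laps over them from x 115 mm, top z 55 mm
- keeper (a joint): Angle of the red keeper bar: 0 = shut, level along the board's left margin (y 122 to 138 mm in the panel frame); positive = swung up about its rear hinge; starts at 0.45 to 0.8 rad. Stiff hinge, stays where left (under 2 N at the knob). From 0.11 to 0.03 rad it must be pushed past a spring catch, 5 to 8 N down at the knob; then it snaps in and stays at 0
- keeper_hinge (a point): Hinge axis of the keeper bar (parallel to the panel's y): panel frame x 258, y 130, z 46 mm. The catch housing beside the bar is at x 110 to 140, y 153 to 173 mm, 68 mm high
- keeper_knob (a point): Centre of the black ball knob, 24 mm diameter, on a stalk on the free end of the red bar. Bar shut: panel frame x 92, y 130, z 74 mm, that is 166 mm in front of the hinge and 28 mm above it; it swings with the bar in an arc in the panel's x-z plane. It can be pushed down from above
- flashing: Copper eaves flashing, rigid, 220 mm long (y), 0.24 to 0.36 kg. Flat leaf 2 mm thick, x 0 to 90 mm. Rib along its whole length, x 6 to 16 mm, top 18 mm above the leaf's underside: grip it across. Drip lip at x -2 to 0, hanging 10 mm below. Origin on the leaf's underside, inner face of the lip, mid-length; z up. Home: origin at panel frame (0, 0, 30 mm), axes parallel, leaf 45 mm under the shingles
- rib_top (a point): Top of the flashing's rib, mid-length: flashing frame x 11, y 0, z 18 mm
- tuck_edge (a point): Edge of the leaf that goes under the shingles, mid-length, underside: flashing frame x 90, y 0, z 0
- lip_left (a point): Left end of the lip's inner face at the leaf's underside: flashing frame x 0, y 110, z 0
- lip_right (a point): Right end of the lip's inner face: flashing frame x 0, y -110, z 0
- ware_board: Pale plasterboard ware board 120 (x) x 300 (y) x 20 mm, fixed flat on the bench; origin at the centre of its underside; the flashing lies flat on it, axes parallel within 1 degree, its lip 4 to 8 mm outside the near (-x) edge
- shingle_left (a joint): Lift of the left eaves shingle (140 x 72 x 9 mm, glazed blue): 0 = lying down, positive = tail raised, turning about its head 140 mm behind the tail; about 2 N under the tail raises it
- shingle_mid (a joint): Lift of the mid eaves shingle (140 x 72 x 9 mm, glazed blue): 0 = lying down, positive = tail raised, turning about its head 140 mm behind the tail; about 2 N under the tail raises it
- shingle_right (a joint): Lift of the right eaves shingle (140 x 72 x 9 mm, glazed blue): 0 = lying down, positive = tail raised, turning about its head 140 mm behind the tail; about 2 N under the tail raises it
- sponge: Yellow sponge block 75 x 110 x 45 mm, bystander
- spare_shingle: Loose brown shingle 140 x 72 x 9 mm, bystander
- underglaze_jar: Jar 64 mm diameter, 85 mm high, bystander
- brush: Glaze brush 190 mm long, bystander
- scraper: Scraper with flat blade, 240 mm long, bystander
- mallet: Rubber mallet, 260 mm long, bystander
- offcut: Batten offcut 160 x 24 x 16 mm, bystander

How it is judged (in metres and radians):
On the way, in this order (a step that is already met when the one before it is completed fails the run):
1. keeper bar shut in its catch (value of joint keeper below 0.03 rad), for 0.2 s.
2. the leaf has entered the slot under the shingle tails (10 mm or more) with the keeper shut (value of joint keeper below 0.03 rad and x of tuck_edge in the frame of panel between 0.055 and 0.1 m and y of tuck_edge in the frame of panel between -0.03 and 0.03 m and z of tuck_edge in the frame of panel between 0.026 and 0.036 m), for 0.05 s.
At the end, for the whole second after the job is handed in: Keeper shut (under 0.03 rad); both lip ends within 3 mm of the board's edge, flashing centred on the shingle row within 10 mm, leaf flat on the board (2 mm, 0.025 rad), shingles down (under 0.015 rad); fingers still holding it, pressed on the board with over 7 N, own weight included (value of joint keeper below 0.03 rad and x of lip_left in the frame of panel between -0.003 and 0.003 m and x of lip_right in the frame of panel between -0.003 and 0.003 m and y of flashing in the frame of panel between -0.01 and 0.01 m and z of flashing in the frame of panel between 0.027 and 0.032 m and z of tuck_edge in the frame of panel between 0.027 and 0.032 m and angle between flashing's own z axis and vertical below 0.025 rad and value of joint each of shingle_left, shingle_mid, shingle_right below 0.015 rad and contact force between deck and flashing above 7 N and contact force between the fingers and flashing above 4 N and linear speed of flashing below 0.01 m/s); the arm keeps its last pose, push and grip.
It fails at once if a shingle's tail was lifted by more than 7 mm (0.05 rad) (value of joint any of shingle_left, shingle_mid, shingle_right above 0.05 rad).
It fails at once if something else on the bench was moved by more than 30 mm (distance of any of sponge, spare_shingle, underglaze_jar, brush, scraper, mallet, offcut from where it was at the start of the episode above 0.03 m).
It also fails if it takes over 58 s, if anything falls off the work surface, if the arm or the gripper's body presses on something with over 40 N, if the wrist force passes 120 N, or if a joint passes its speed limit or range.

### The arm

A 6-joint arm with a two-finger parallel gripper is mounted at the origin on the work surface. World frame = base frame: x ahead of the robot, y to its left, z up, the work surface at z = 0. Lengths are in m, angles in degrees, forces in N, time in s.
With the tool pointing down it reaches from about 0.25 to 0.85 m from the base axis. Payload 12.5 kg.
Tool frame: the origin (TCP) lies at the very end of the fingers, on their centre line; the grasp point (between the pads) lies 19 mm behind it; z points along the fingers, y is the line along which they close (so a half turn about z gives the same grasp; the last joint's range is limited). The gripper opens to 93 mm and grips with 3 to 60 N. Pads are 15 mm wide; open, the fingers measure 128 mm over their backs; the gripper's body (75 mm by 188 mm) begins 65 mm behind the grasp point.
Start: joints at [-77.384, 20.094, 94.641, -0, 65.266, -4.847], TCP at [0.165, -0.525, 0.219] pointing down, gripper open.
Joint ranges: [-157.81, 157.81], [-45, 120.19], [0.68, 151.7], [-89.99, 269.99], [4.06, 180], [-164.3, 164.3]. Speed limits (degrees/s): [127.2, 127.2, 159.86, 180, 180, 180].

### API

Orientations are given as [roll, pitch, yaw] about the fixed x, y, z axes, in that order (R = Rz(yaw) Ry(pitch) Rx(roll)).
In Python, from rig import ctrl gives the robot as it stands.
- The arm moves only by the tool jog_arm, never from a script. Its argument "commands" is a list of rows, each a list of 7 numbers: the shift along the world's x, y, z scaled (see below), then the turn, a rotation vector about the world's x, y, z scaled (see below), then the closure in counts, from 0 (fully open) to 255 (shut). In form: [[tx, ty, tz, rx, ry, rz, fingers], ...]. A call has 1 to 20 rows; each row shifts and turns the commanded pose from where the row before left it; what a row does not reach is not made up. The controller multiplies each number of a shift by 2 cm and each number of a turn by pi rad. A row lasts 1/12 s, in which the tool goes at most 41.7 mm and 7.16 degrees, less where a joint would pass 70% of its speed; a pose out of reach is approached as far as the arm can. A call with a number of a shift or a turn outside -1 to 1 is refused whole. A call with a gripper value outside its range is refused whole. The fingers move at their own pace and stop on an object; "grip_force" is the grip in N (left out, the last holds). Time passes only in rows, so rows that do not move let the fingers close. It gives the time, the measured TCP pose, the force, the opening and the grip force at its end, in the units of the state.
- ctrl.observe(): the state, without advancing time (a new reading comes with each control period).
- ctrl.read_camera(name): name is "side" or "top"; returns a dict with "pixels" (420x560x3 uint8, blue, green, red), "vfov" (degrees; the focal length in pixels is half the picture's height over the tangent of half this angle, whatever the lens; pixels are square), "cx", "cy" (the principal point, pixels), "T" (4x4, takes a point from camera to world coordinates). Camera axes: x right, y up, looking along -z (the intrinsics and any distortion apply to the point x, -y, -z); pixel columns grow to the right and rows downward; lengths in m; the calibration is good to about 2 mm. A picture is of the moment at which its call begins. There is no depth.
- ctrl.close_job(): hands the job in; it is judged then, once.
Trained networks look in a picture, given as the dict that the camera call returned (one of the last four; its "shot" number tells which), for a name from the list of things; names that differ only in an ending like _2 or _b are one class to them, and where a whole thing is asked for, a point or a joint stands for the part that bears it (a point fixed in the world has none). Each returns a list of dicts, best first, with "conf" (0 to 1); they miss things now and then, are a little off and sometimes report something else, mostly with a low value. They report only what shows in the picture. A call takes as long as a camera call.
- ctrl.spot_in(picture, label): "point" ([column, row] in pixels, amid what is visible of it).
- ctrl.landmark_of(picture, label): "point" ([column, row] in pixels: a listed point, or the origin of a listed thing).
The state is a dict: "time_s": time; "joint_positions": joint angles; "qvel": joint speeds; "tau": joint torques, N m; "tcp_pos": TCP position; "tcp_rot": TCP orientation; "ft_force": force on the tool from outside, world axes, zero at the start; "moment": the same for the moment, N m; "gripper_width": opening from 0.0 (shut) to 1.0 (fully open); "finger_force": force on a finger pad.
Only numpy, scipy, OpenCV 4.12 (cv2) and the standard library are available. Lean on these libraries where they do the work, as an engineer would, in place of code of your own. Each camera call takes 0.05 s, during which the arm holds its last target. There are 200 camera calls.

## Working session

There is one attempt and no reset: what is moved stays moved. The work goes in short steps, Python scripts to look and compute and a tool call to move; the robot and the scene stay as the last step left them, time stands still between calls to the robot, and variables do not carry over. Pictures are saved under pics/ and viewed, at most 10 in all, crops included, and the job is handed in when it is done.

Besides the shell and the picture viewer there is one more tool, called as name(argument=value, ...) on one line, values as JSON. jog_arm: Moves the arm, as the interface text tells. Shifts and turns lie within -1 to 1; 1 stands for 2 cm of shift or pi rad of turn. Its arguments: {"type":"object","properties":{"commands":{"type":"array"},"grip_force":{"type":"number"}},"required":["commands"]}

```bash
mkdir -p pics
cat > h.py <<'E'
import numpy as np, cv2
from rig import ctrl
def ray(p,uv):
    f=p["pixels"].shape[0]/2/np.tan(np.radians(p["vfov"])/2)
    T=np.array(p["T"]); d=np.array([(uv[0]-p["cx"])/f,-(uv[1]-p["cy"])/f,-1])
    return T[:3,3],T[:3,:3]@d
def onz(p,uv,z):
    o,d=ray(p,uv); return o+d*(z-o[2])/d[2]
def proj(p,X):
    f=p["pixels"].shape[0]/2/np.tan(np.radians(p["vfov"])/2)
    T=np.array(p["T"]); c=T[:3,:3].T@(np.array(X)-T[:3,3])
    return np.array([p["cx"]+f*c[0]/-c[2], p["cy"]-f*c[1]/-c[2]])
E
python3 - <<'E'
from h import *
for n in("top","side"):
    p=ctrl.read_camera(n); cv2.imwrite(f"pics/{n}0.png",p["pixels"])
    print(n,{k:v for k,v in p.items() if k not in("pixels","T")},np.round(p["T"],3).tolist())
    for l,z in(("panel",0),("shingle_mid_tail",.037),("keeper_knob",.13),("keeper_hinge",.046),("flashing",.02),("rib_top",.038),("tuck_edge",.02),("lip_left",.02),("lip_right",.02),("ware_board",0)):
        r=ctrl.landmark_of(p,l)
        for q in r[:2]: print(l,round(q["conf"],2),np.round(q["point"],1),np.round(onz(p,q["point"],z),4))
print(ctrl.observe())
E
```

```text
top {'vfov': 44.61837684902694, 'cx': 275.46772412024325, 'cy': 208.7771926645854, 'shot': 1} [[-0.01, 0.99, -0.138, 0.277], [-1.0, -0.011, -0.008, -0.024], [-0.01, 0.138, 0.99, 1.648], [0.0, 0.0, 0.0, 1.0]]
panel 0.58 [318.5 207.6] [ 0.5098 -0.1508  0.    ]
shingle_mid_tail 0.73 [320.4 189.1] [ 0.5642 -0.1553  0.037 ]
shingle_mid_tail 0.44 [372.5 285.4] [ 0.2584 -0.3104  0.037 ]
keeper_knob 0.59 [284.9 142.8] [ 0.6922 -0.0428  0.13  ]
keeper_hinge 0.92 [284.9 121.9] [ 0.7848 -0.0447  0.046 ]
keeper_hinge 0.58 [420.6 234.1] [ 0.4158 -0.4649  0.046 ]
flashing 0.88 [155.6 225.9] [0.4538 0.3737 0.02  ]
rib_top 0.97 [156.7 224.9] [0.455  0.3659 0.038 ]
tuck_edge 0.86 [159.4 203.5] [0.5262 0.3631 0.02  ]
lip_left 0.6 [125.6 223.4] [0.4629 0.4704 0.02  ]
lip_right 0.8 [190.2 230.4] [0.4381 0.2625 0.02  ]
ware_board 0.81 [166.2 210.3] [0.5066 0.3451 0.    ]
side {'vfov': 42.70041764117051, 'cx': 274.61210389309707, 'cy': 209.1263862956708, 'shot': 2} [[-0.78, 0.365, -0.508, -0.429], [-0.626, -0.449, 0.638, 1.179], [0.005, 0.816, 0.578, 1.145], [0.0, 0.0, 0.0, 1.0]]
panel 0.88 [298.  206.3] 
[... 597 characters left out ...]
59 0.3507 0.    ]
{'time_s': 1.1, 'joint_positions': array([-7.73846876e+01,  2.00931184e+01,  9.46392640e+01, -8.85668572e-04,
        6.52643868e+01, -4.84805194e+00]), 'qvel': array([ 0.00233085, -0.01943623, -0.12391213,  0.05423877, -0.01691532,
        0.00923365]), 'tau': array([-7.41490003e-04, -4.97254300e+01, -2.85490108e+01,  6.99346885e-02,
        2.19346810e-02, -3.64857465e-05]), 'tcp_pos': array([ 0.16506764, -0.52465392,  0.2186501 ]), 'tcp_rot': array([1.79996849e+02, 1.07459730e-03, 1.74637349e+01]), 'ft_force': array([ 0.14907592, -0.13659904,  0.73006897]), 'moment': array([ 0.00993068,  0.00409276, -0.02485441]), 'finger_force': 0.0, 'gripper_width': 1.0013956652014624}
```

View pics/top0.png

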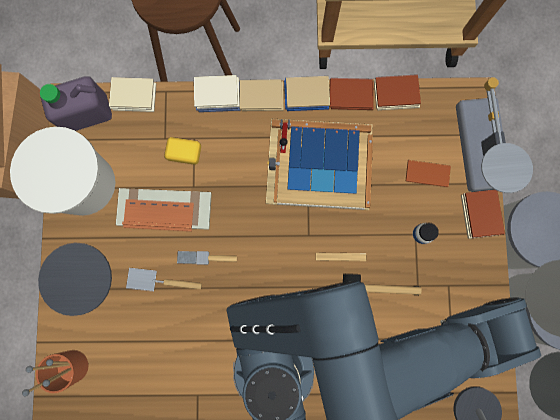

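View pics/side0.png

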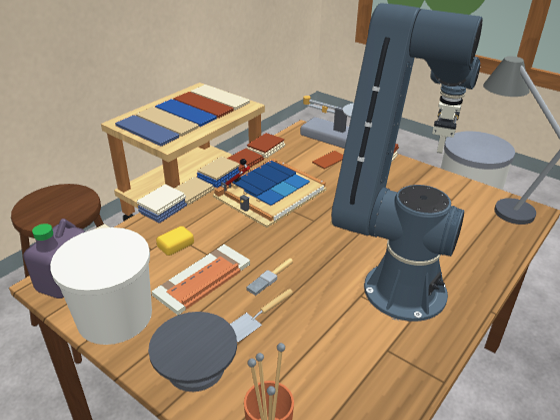

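The top view shows the panel around (320,165), with the knob and red bar near (284,135). The flashing lies on its board around (160,212). Next I'll enlarge both views.

Run:
```python
import cv2,numpy as np
t=cv2.imread("pics/top0.png");s=cv2.imread("pics/side0.png")
def c(i,x,y,w=120,h=90): return cv2.resize(i[y:y+h,x:x+w],(400,300),interpolation=cv2.INTER_CUBIC)
cv2.imwrite("pics/comp.png",np.vstack([np.hstack([c(t,260,118),c(s,210,145)]),np.hstack([c(t,105,170),c(s,140,235)])]))
```

```text
(no output)
```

View pics/comp.png

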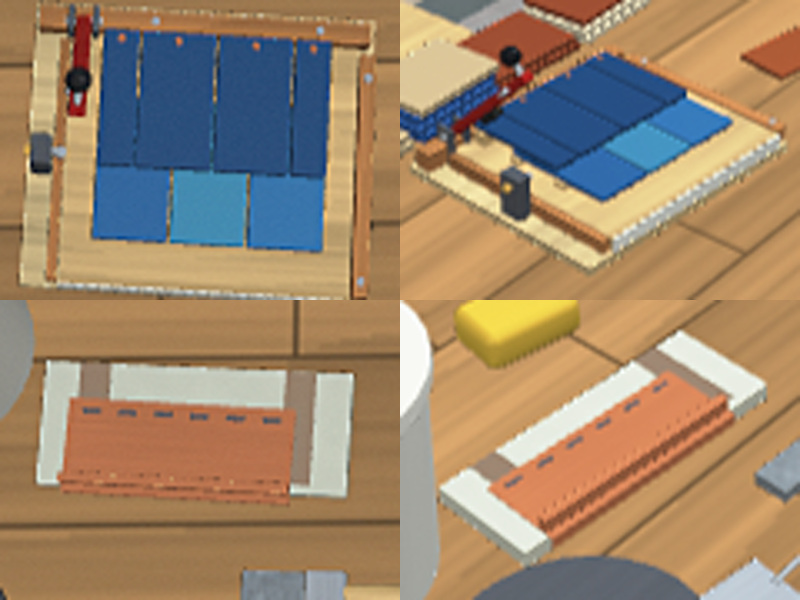

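The panel, keeper and flashing show clearly in both views. I'll fit planar poses to the network landmarks and the corners read from this picture.

```bash
cat >> h.py <<'E'
from scipy.optimize import least_squares
def W(q,X):
    c,s=np.cos(q[2]),np.sin(q[2]); return np.array([q[0]+c*X[0]-s*X[1],q[1]+s*X[0]+c*X[1],X[2]])
def fit(obs,q0):
    g=lambda q:np.concatenate([proj(p,W(q,X))-uv for p,X,uv in obs])
    r=least_squares(g,q0,loss="soft_l1",f_scale=1.); return r.x,g(r.x).reshape(-1,2)
E
python3 - <<'E'
from h import *
t=ctrl.read_camera("top");s=ctrl.read_camera("side")
P=[(t,(.045,.11,.046),(287.9,189.1)),(t,(.045,-.11,.046),(356.6,193)),(t,(0,.14,.03),(276.5,203.2)),(t,(0,-.14,.03),(365.6,207.1)),(t,(.115,.11,.055),(289.4,166.9)),
(s,(.045,.11,.046),(270.9,204.4)),(s,(.045,-.11,.046),(309.9,181)),(s,(0,.14,.03),(273.6,217)),(s,(0,-.14,.03),(324.9,187.9))]
pts=dict(panel=(0,0,0),shingle_mid_tail=(.045,0,.037),keeper_hinge=(.258,.13,.046))
fp=dict(flashing=(0,0,.02),rib_top=(.011,0,.038),tuck_edge=(.09,0,.02),lip_left=(0,.11,.02),lip_right=(0,-.11,.02))
F=[(t,(.09,.11,.022),(126,199.4)),(t,(.09,-.11,.022),(193.2,203.3)),(t,(-.002,.11,.022),(123,227)),(t,(-.002,-.11,.022),(191.4,230.6)),
(s,(.09,.11,.022),(167,291.1)),(s,(.09,-.11,.022),(219.5,257.5)),(s,(-.002,.11,.01),(183.5,308.5)),(s,(-.002,-.11,.01),(239.9,268))]
K=[]
for p in(t,s):
    for D,L in((pts,P),(fp,F)):
        for l,X in D.items():
            r=ctrl.landmark_of(p,l)
            if r: L.append((p,X,r[0]["point"]))
    r=ctrl.landmark_of(p,"keeper_knob")
    if r: print("knob",r[0]); K.append((p,r[0]["point"]))
q,e=fit(P,[.52,-.153,-.03]);print("panel",q,np.degrees(q[2]));print(e.round(1).tolist())
f,e=fit(F,[.455,.368,-.05]);print("flash",f,np.degrees(f[2]));print(e.round(1).tolist())
K+=[(t,(283.4,142)),(s,(243.3,162.1))]
k=lambda a:np.concatenate([proj(p,W(q,(.258-.166*np.cos(a[0])-.028*np.sin(a[0])*-1*-1+0,.13,.046+.166*np.sin(a[0])+.028*np.cos(a[0]))))-uv for p,uv in K])
k=lambda a:np.concatenate([proj(p,W(q,(.258-.166*np.cos(a[0])+.028*np.sin(a[0]),.13,.046+.166*np.sin(a[0])+.028*np.cos(a[0]))))-uv for p,uv in K])
r=least_squares(k,[.6],loss="soft_l1");a=r.x[0];print("keeper",a,k(r.x).round(1))
for b in(a,.3,.11,0): print(b,W(q,(.258-.166*np.cos(b)+.028*np.sin(b),.13,.046+.166*np.sin(b)+.028*np.cos(b))))
np.save("pq.npy",q);np.save("fq.npy",f)
E
```

```text
knob {'point': [285.2, 141.5], 'conf': 0.5}
knob {'point': [243.2, 162.5], 'conf': 0.65}
panel [ 0.51341672 -0.15490949 -0.07393036] -4.235897483141845
[[-0.9, -0.8], [-0.3, -0.5], [0.2, -0.8], [-1.3, 0.7], [-1.0, -0.7], [-0.1, -0.2], [0.3, -0.7], [0.6, -0.5], [-0.8, -2.8], [2.0, -0.9], [1.0, 3.1], [-0.3, 4.1], [1.4, 1.4], [-0.9, 2.3], [2.2, -0.8]]
flash [ 0.44664829  0.36777272 -0.07144472] -4.093481136479781
[[-0.0, -1.1], [0.6, -1.0], [0.1, -0.4], [0.0, 0.1], [-0.7, -0.1], [1.6, -1.6], [3.1, 0.8], [1.3, 3.9], [1.0, 0.7], [-0.8, -2.0], [-1.0, -1.8], [0.2, 1.7], [-2.1, 1.3], [-1.1, -0.8], [-0.3, 0.1], [-2.1, -2.4], [2.9, 2.5], [0.3, -0.0]]
keeper 0.7746769800601887 [-2.1  0.1  0.2 -0.2 -0.3 -0.4  0.1  0.2]
0.7746769800601887 [ 0.68153889 -0.03700544  0.18212467]
0.3 [ 0.63041346 -0.03321882  0.12180578]
0.11 [ 0.61883355 -0.03236115  0.09205397]
0 [ 0.6147676 -0.03206    0.074    ]
```

jog_arm(commands=[[0.99,0.94,0.1,0,0,0.0146,255],[0.99,0.94,0.1,0,0,0.0146,255],[0.99,0.94,0.1,0,0,0.0146,255],[0.99,0.94,0.1,0,0,0.0146,255],[0.99,0.94,0.1,0,0,0.0146,255],[0.99,0.94,0.1,0,0,0.0146,255],[0.99,0.94,0.1,0,0,0.0146,255],[0.99,0.94,0.1,0,0,0.0146,255],[0.99,0.94,0.1,0,0,0.0146,255],[0.99,0.94,0.1,0,0,0.0146,255],[0.99,0.94,0,0,0,0.0146,255],[0.99,0.94,0,0,0,0.0146,255],[0.99,0.94,0,0,0,0.0146,255],[0.99,0.94,0,0,0,0.0146,255],[0.99,0.94,0,0,0,0.0146,255],[0.99,0.94,0,0,0,0.0146,255],[0.99,0.94,0,0,0,0.0146,255],[0.99,0.94,0,0,0,0.0146,255],[0.99,0.94,0,0,0,0.0146,255],[0.99,0.94,0,0,0,0.0146,255]])

```text
time_s: 3.77
tcp_pos: [0.5619, -0.1475, 0.2387]
tcp_rot: [180.0, 0.0, 70.2]
ft_force: [-0.2, 0.1, -0.2]
gripper_width: 0.006
finger_force: 0.0
```

jog_arm(commands=[[0.99,0.94,0,0,0,0.0146,255],[0.99,0.94,0,0,0,0.0146,255],[0.99,0.94,0,0,0,0.0146,255],[0.99,0.94,0,0,0,0.0146,255],[0.99,0.94,0,0,0,0.0146,255],[0.8,0.94,0,0,0,0.0146,255],[0,0,0,0,0,0,255],[0,0,0,0,0,0,255]])

```text
time_s: 4.43
tcp_pos: [0.6763, -0.035, 0.238]
tcp_rot: [-180.0, 0.0, 85.9]
ft_force: [-0.2, -0.1, -0.3]
gripper_width: 0.004
finger_force: 0.0
```

jog_arm(commands=[[0.07,-0.02,-0.7,0,0,0,255],[0.07,-0.02,-0.7,0,0,0,255],[0.07,-0.02,-0.7,0,0,0,255],[-0.34,0,-0.35,0,0,0,255],[-0.34,0,-0.35,0,0,0,255],[-0.34,0,-0.35,0,0,0,255],[-0.27,0.02,-0.32,0,0,0,255],[-0.27,0.02,-0.32,0,0,0,255],[-0.27,0.02,-0.32,0,0,0,255],[-0.22,0.02,-0.36,0,0,0,255],[-0.22,0.02,-0.36,0,0,0,255],[-0.22,0.02,-0.36,0,0,0,255]])

```text
time_s: 5.43
tcp_pos: [0.63, -0.0348, 0.1339]
tcp_rot: [-180.0, 0.0, 85.8]
ft_force: [-1.1, -0.5, -0.1]
gripper_width: 0.005
finger_force: 0.2
```

Run:
```python
from h import *
s=ctrl.read_camera("side");t=ctrl.read_camera("top")
c=lambda i,x,y:cv2.resize(i["pixels"][y:y+75,x:x+100],(400,300),interpolation=cv2.INTER_CUBIC)
cv2.imwrite("pics/k1.png",np.hstack([c(t,250,110),c(s,200,140)]))
o=ctrl.observe();print(o["ft_force"],o["tcp_pos"])
```

```text
[-0.48814199  0.40320487 -0.20489563] [ 0.62936837 -0.03456135  0.13323182]
```

View pics/k1.png

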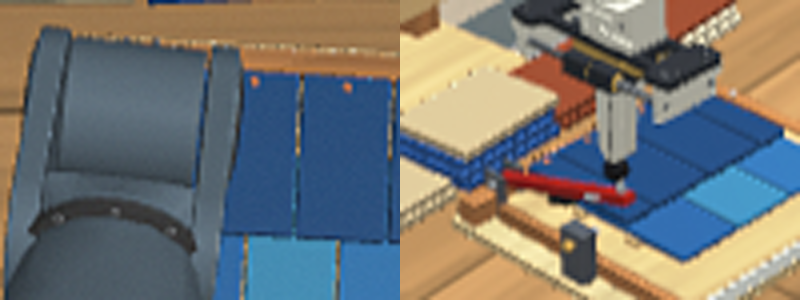

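The side crop shows the closed fingers sitting on the knob at (615,170), with the bar swung most of the way down. I'll carry on through the catch.

jog_arm(commands=[[-0.15,0.02,-0.37,0,0,0,255],[-0.15,0.02,-0.37,0,0,0,255],[-0.11,0.02,-0.36,0,0,0,255],[-0.11,0.02,-0.36,0,0,0,255],[-0.1,0,-0.3,0,0,0,255],[-0.07,0,-0.2,0,0,0,255],[-0.05,0,-0.2,0,0,0,255],[-0.05,0,-0.2,0,0,0,255]])

```text
time_s: 6.2
tcp_pos: [0.6145, -0.033, 0.087]
tcp_rot: [-180.0, -0.0, 85.8]
ft_force: [0.1, 0.5, -0.8]
gripper_width: 0.004
finger_force: 0.0
```

jog_arm(commands=[[0,0,-0.1,0,0,0,255],[0,0,-0.1,0,0,0,255],[0,0,0,0,0,0,255]])

```text
time_s: 6.45
tcp_pos: [0.6145, -0.033, 0.0852]
tcp_rot: [-180.0, 0.0, 85.8]
ft_force: [-9.9, 1.6, 20.6]
gripper_width: 0.003
finger_force: 10.4
```

jog_arm(commands=[[0,0,0.3,0,0,0,255],[0,0,0.7,0,0,0,255],[0,0,1,0,0,0,255],[0,0,1,0,0,0,255],[-0.6,0.2,1,0,0,0,255],[-1,0.4,0.8,0,0,0,120],[-1,0.6,0.6,0,0,0,120],[-1,1,0.4,0,0,0,120],[-1,1,0,0,0,0,120],[-1,1,0,0,0,0,120],[-1,1,0,0,0,0,120],[-0.6,1,0,0,0,0,120]])

```text
time_s: 7.45
tcp_pos: [0.4689, 0.0917, 0.1995]
tcp_rot: [-180.0, 0.0, 85.8]
ft_force: [-0.1, -0.0, 0.5]
gripper_width: 0.458
finger_force: 0.0
```

Run:
```python
from h import *
s=ctrl.read_camera("side");t=ctrl.read_camera("top")
c=lambda i,x,y:cv2.resize(i["pixels"][y:y+90,x:x+120],(400,300),interpolation=cv2.INTER_CUBIC)
cv2.imwrite("pics/k2.png",np.vstack([np.hstack([c(t,260,118),c(s,210,145)]),np.hstack([c(t,105,170),c(s,140,235)])]))
o=ctrl.observe();print(o["ft_force"],o["tcp_pos"],o["gripper_width"])
```

```text
[ 0.70862583  0.26821759 -0.67389134] [0.46914656 0.09279158 0.19960845] 0.5122224941588925
```

View pics/k2.png

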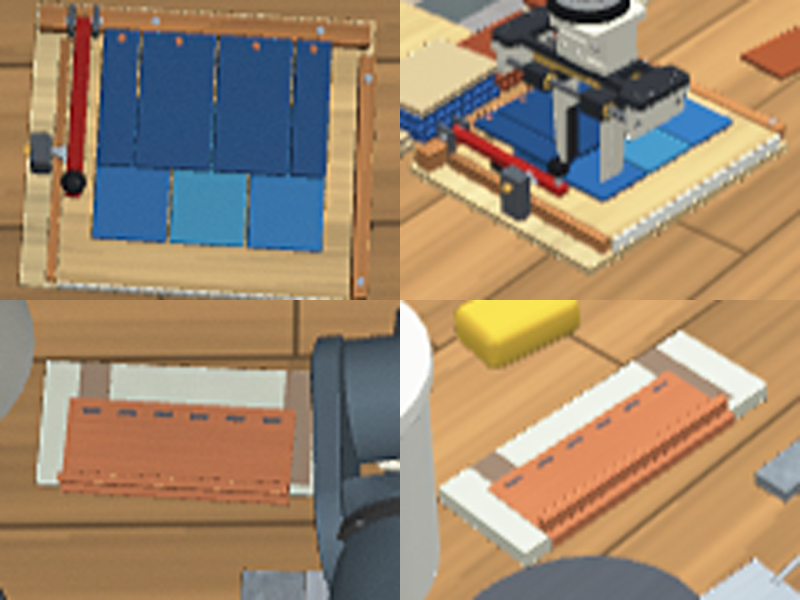

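The bar is shut: the knob is now at top-image pixel (282,172) and the bar lies level. The flashing hasn't moved. I'll refine both yaws by fitting lines to the colour edges.

```bash
cat > edge.py <<'E'
from h import *
def edge(p,kind,a,b,z,h=7):
    """sub-pixel edge between world points a,b; returns yaw and offset line at height z"""
    im=p["pixels"].astype(float)
    v={"blue":im[...,0]-im[...,2],"copper":im[...,2]-im[...,0]}[kind]
    A,B=proj(p,[*a,z]),proj(p,[*b,z]); u=(B-A)/np.linalg.norm(B-A); n=np.array([-u[1],u[0]]); out=[]
    for f in np.linspace(.06,.94,40):
        c=A+f*(B-A); k=np.arange(-h,h+.01,.25); S=c+k[:,None]*n
        g=cv2.remap(v.astype(np.float32),S[:,0].astype(np.float32)[None],S[:,1].astype(np.float32)[None],cv2.INTER_LINEAR)[0]
        d=np.abs(np.gradient(cv2.GaussianBlur(g[None],(9,1),1.5)[0])); i=int(d.argmax())
        w=slice(max(0,i-5),i+6); out.append(onz(p,c+n*(k[w]@d[w]/d[w].sum()),z)[:2])
    out=np.array(out); vx,vy,x,y=cv2.fitLine(out.astype(np.float32),cv2.DIST_HUBER,0,.01,.01).ravel()
    if vy<0: vx,vy=-vx,-vy
    return np.degrees(np.arctan2(-vx,vy)), np.array([x,y]), np.median(np.abs((out-[x,y])@[vy,-vx]))
E
python3 - <<'E'
from edge import *
q=np.load("pq.npy");f=np.load("fq.npy")
s=ctrl.read_camera("side");t=ctrl.read_camera("top")
L=lambda q,x,y,z:W(q,(x,y,z))[:2]
for nm,p in(("top",t),("side",s)):
    for nme,k,Q,x,y0,y1,z in(("tail","blue",q,.045,.11,-.11,.046),("tuck","copper",f,.09,.11,-.11,.022),("lip","copper",f,-.002,.11,-.11,.022)):
        if nm=="side" and nme!="tuck" : 
            if nme=="lip": z=.01
            if nme=="tail": continue
        yaw,c,e=edge(p,k,L(Q,x,y0,z),L(Q,x,y1,z),z)
        r=np.radians(yaw); d=(c-Q[:2])@[np.cos(r),np.sin(r)]
        print(nm,nme,"yaw",round(yaw,2),"offset along x err mm",round(1000*(d-x),1),"res",round(e*1000,2))
    for nme,k,Q,x0,x1,y,z in(("shL","blue",q,.047,.11,.11,.046),("shR","blue",q,.047,.11,-.11,.046),("flL","copper",f,.02,.09,.11,.022),("flR","copper",f,.02,.09,-.11,.022)):
        if nm=="side" and nme!="flL": continue
        yaw,c,e=edge(p,k,L(Q,x0,y,z),L(Q,x1,y,z),z,5)
        n=np.array([-np.sin(Q[2]),np.cos(Q[2])]); print(nm,nme,"y err mm",round(1000*((c-Q[:2])@n-y),1),"res",round(e*1000,2))
E
```

```text
top tail yaw -4.15 offset along x err mm -2.1 res 0.12
top tuck yaw -2.82 offset along x err mm -8.9 res 6.07
top lip yaw -5.78 offset along x err mm 0.3 res 3.25
top shL y err mm -0.2 res 0.19
top shR y err mm 0.6 res 0.07
top flL y err mm 1.6 res 0.22
top flR y err mm 1.5 res 0.27
side tuck yaw -4.02 offset along x err mm 2.4 res 0.35
side lip yaw -4.08 offset along x err mm 14.0 res 2.38
side flL y err mm 2.0 res 0.17
```

jog_arm(commands=[[-0.04,0.985,0,0,0,0,120],[-0.04,0.985,0,0,0,0,120],[-0.04,0.985,-0.2,0,0,0,120],[-0.04,0.985,-0.3,0,0,0,120],[-0.04,0.985,-0.5,0,0,0,120],[-0.04,0.985,-0.5,0,0,0,120],[-0.04,0.985,-0.5,0,0,0,120],[-0.04,0.985,-0.5,0,0,0,120],[-0.04,0.985,-0.6,0,0,0,120],[-0.04,0.985,-0.6,0,0,0,120],[-0.04,0.985,-0.6,0,0,0,120],[-0.04,0.985,-0.6,0,0,0,120],[-0.04,0.985,-0.6,0,0,0,120],[-0.04,0.985,-0.5,0,0,0,120],[0,0,0,0,0,0,120],[0,0,0,0,0,0,120]])

```text
time_s: 8.98
tcp_pos: [0.4599, 0.3664, 0.0788]
tcp_rot: [-180.0, 0.1, 85.8]
ft_force: [0.3, -0.1, 0.0]
gripper_width: 0.53
finger_force: 0.0
```

Run:
```python
from h import *
s=ctrl.read_camera("side")
cv2.imwrite("pics/g1.png",cv2.resize(s["pixels"][215:325,130:270],(700,550),interpolation=cv2.INTER_CUBIC))
o=ctrl.observe();print(o["ft_force"],o["tcp_pos"],o["tcp_rot"],o["gripper_width"])
```

```text
[-0.44470929  0.40987394  0.42801988] [0.46010164 0.36600048 0.07937811] [-1.79986115e+02  2.79313226e-02  8.57755450e+01] 0.5292847638679402
```

View pics/g1.png

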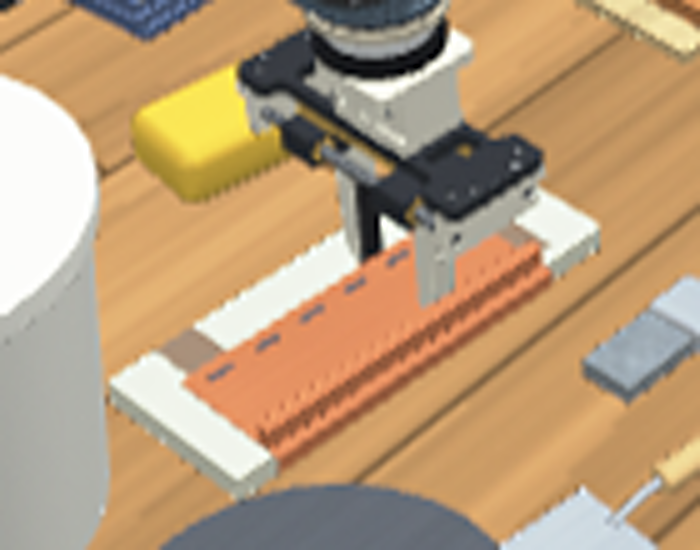

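The open fingers straddle the rib at mid-length, with the tips above the leaf near (430,300) in the crop. I'll go down to the leaf.

jog_arm(commands=[[-0.1,0.12,-0.6,0,0,0,120],[0,0,-0.7,0,0,0,120],[0,0,-0.6,0,0,0,120],[0,0,-0.5,0,0,0,120],[0,0,-0.2,0,0,0,120],[0,0,0,0,0,0,120]])

```text
time_s: 9.53
tcp_pos: [0.4571, 0.3686, 0.0265]
tcp_rot: [-179.9, 0.1, 85.8]
ft_force: [0.6, 0.5, 0.1]
gripper_width: 0.528
finger_force: 0.0
```

jog_arm(commands=[[0,0,-0.05,0,0,0,120],[0,0,-0.05,0,0,0,120],[0,0,-0.05,0,0,0,120],[0,0,0,0,0,0,120]])

```text
time_s: 9.87
tcp_pos: [0.4576, 0.3693, 0.0249]
tcp_rot: [180.0, -0.0, 85.8]
ft_force: [-0.9, -0.5, 0.6]
gripper_width: 0.525
finger_force: 0.0
```

jog_arm(commands=[[0,0,-0.06,0,0,0,120],[0,0,0,0,0,0,200],[0,0,0,0,0,0,255],[0,0,0,0,0,0,255],[0,0,0,0,0,0,255],[0,0,0,0,0,0,255],[0,0,0,0,0,0,255],[0,0,0,0,0,0,255]], grip_force=50)

```text
time_s: 10.53
tcp_pos: [0.4575, 0.3692, 0.0234]
tcp_rot: [180.0, -0.0, 85.8]
ft_force: [0.2, -0.3, 0.1]
gripper_width: 0.101
finger_force: 50.0
```

jog_arm(commands=[[0,0,0.1,0,0,0,255],[0,0,0.3,0,0,0,255],[0,0,0.6,0,0,0,255],[0,0,0.8,0,0,0,255],[0,0,0.8,0,0,0,255],[0,-0.2,0.8,0,0,0,255],[0,-0.4,0.6,0,0,0,255],[0,-0.7,0,0,0,0,255],[0,-1,0,0,0,0,255],[0,-1,0,0,0,0,255],[0,-1,0,0,0,0,255],[0,-1,0,0,0,0,255],[0,-1,0,0,0,0,255],[0,-1,0,0,0,0,255],[0,-1,0,0,0,0,255],[0,-1,0,0,0,0,255],[0,-1,0,0,0,0,255],[0,-1,0,0,0,0,255],[0,-1,0,0,0,0,255],[0,-1,0,0,0,0,255]])

```text
time_s: 12.2
tcp_pos: [0.4565, 0.1013, 0.1031]
tcp_rot: [-179.9, 0.0, 85.8]
ft_force: [0.2, 0.2, -2.5]
gripper_width: 0.102
finger_force: 50.0
```

jog_arm(commands=[[0,-1,0,0,0,0,255],[0,-1,0,0,0,0,255],[-0.1,-1,0,0,0,0,255],[-0.1,-1,0,0,0,0,255],[-0.1,-1,0,0,0,0,255],[-0.1,-1,0,0,0,0,255],[0,-1,0,0,0,0,255],[0,-1,0,0,0,0,255],[0,-1,0,0,0,0,255],[0,-1,0,0,0,0,255],[0,-0.9,0,0,0,0,255],[0,-0.6,0,0,0,0,255],[0,-0.3,0,0,0,0,255],[0,0,0,0,0,0,255],[0,0,0,0,0,0,255]])

```text
time_s: 13.45
tcp_pos: [0.4491, -0.1326, 0.1033]
tcp_rot: [-180.0, -0.0, 85.8]
ft_force: [0.1, -0.0, -2.8]
gripper_width: 0.1
finger_force: 50.0
```

Run:
```python
from h import *
t=ctrl.read_camera("top");s=ctrl.read_camera("side")
c=lambda i,x,y:cv2.resize(i["pixels"][y:y+112,x:x+150],(400,300),interpolation=cv2.INTER_CUBIC)
cv2.imwrite("pics/st1.png",np.hstack([c(t,245,140),c(s,220,135)]))
o=ctrl.observe();print(o["ft_force"],o["moment"],o["tcp_pos"],o["tcp_rot"],o["gripper_width"])
```

```text
[-0.4327435   0.22271945 -2.96658531] [-0.06554549 -0.07022194  0.06448293] [ 0.44927305 -0.1321006   0.1033318 ] [-1.79978170e+02 -1.29367896e-02  8.58291347e+01] 0.10152921689690193
```

View pics/st1.png

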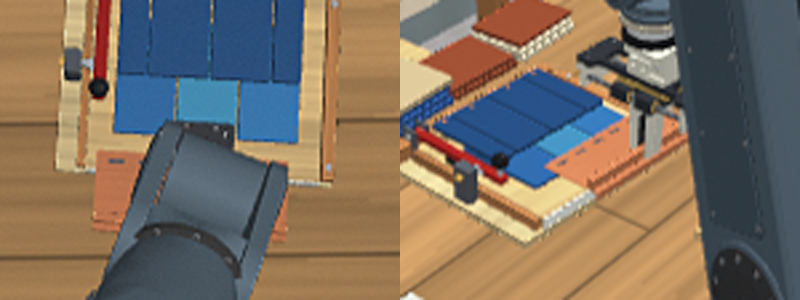

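The leaf hangs square in front of the board: top-crop left end near x=95 px, shingle row's left edge at 115 px. It needs about 18 mm more to the right. I'll align it and lower it to slot height.

jog_arm(commands=[[0,-0.45,-0.5,0,0,0,255],[0,-0.45,-0.7,0,0,0,255],[0,0,-0.7,0,0,0,255],[0,0,-0.6,0,0,0,255],[0,0,-0.4,0,0,0,255],[0,0,-0.3,0,0,0,255],[0,0,-0.17,0,0,0,255],[0,0,0,0,0,0,255],[0,0,0,0,0,0,255]])

```text
time_s: 14.3
tcp_pos: [0.4497, -0.1509, 0.0362]
tcp_rot: [180.0, 0.0, 85.8]
ft_force: [-0.4, -0.4, -3.2]
gripper_width: 0.102
finger_force: 50.0
```

Run:
```python
from edge import *
q=np.load("pq.npy")
t=ctrl.read_camera("top");s=ctrl.read_camera("side")
o=ctrl.observe();print(o["ft_force"],o["moment"],o["tcp_pos"],o["tcp_rot"],o["gripper_width"])
x,y=o["tcp_pos"][:2]; F=np.array([x-.011,y,q[2]])
L=lambda x,y,z:W(F,(x,y,z))[:2]
for nm,p in(("top",t),("side",s)):
    yaw,c,e=edge(p,"copper",L(.02,.11,.034),L(.08,.11,.034),.034,6)
    l=(c-q[:2]); print(nm,"left end panel y",l@[-np.sin(q[2]),np.cos(q[2])],e)
    yaw,c,e=edge(p,"copper",L(.09,.108,.034),L(.09,.05 if nm=="top" else 0,.034),.034,6)
    l=(c-q[:2]); print(nm,"tuck panel x",l@[np.cos(q[2]),np.sin(q[2])],yaw,e, "expected",(L(.09,0,0)-q[:2])@[np.cos(q[2]),np.sin(q[2])])
c=lambda i,x,y:cv2.resize(i["pixels"][y:y+75,x:x+100],(400,300),interpolation=cv2.INTER_CUBIC)
cv2.imwrite("pics/st2.png",np.hstack([c(t,260,160),c(s,250,160)]))
```

```text
[ 0.20330193 -0.11948204 -3.17695529] [-0.04834543 -0.05525502  0.00638974] [ 0.4498022  -0.15092399  0.03649932] [1.79950173e+02 1.74817812e-02 8.57998824e+01] 0.101749875782639
top left end panel y 0.1087794632099757 0.00017032420446090423
top tuck panel x 0.00526993104880637 -5.1043887 0.005910645218245357 expected 0.01529491886140206
side left end panel y 0.10857793419102847 0.0002170033524482639
side tuck panel x 0.00950641642642519 4.049589 0.0059311252989358385 expected 0.01529491886140206
```

View pics/st2.png

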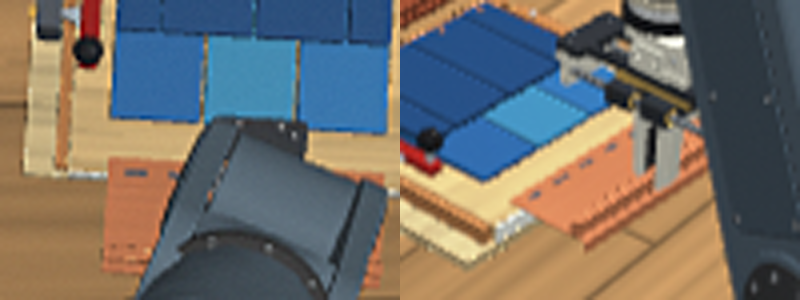

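The left end lies at panel y 109 mm, so the centring is off by only about 1 mm, and the leaf edge is parallel to the tails. I'll slide it in.

jog_arm(commands=[[0.25,-0.02,-0.03,0,0,0,255],[0.4,-0.03,0,0,0,0,255],[0.4,-0.03,0,0,0,0,255],[0.3,-0.022,0,0,0,0,255],[0.25,-0.018,0,0,0,0,255],[0.25,-0.018,0,0,0,0,255],[0.25,-0.018,0,0,0,0,255],[0,0,0,0,0,0,255]])

```text
time_s: 15.07
tcp_pos: [0.4924, -0.1541, 0.0355]
tcp_rot: [180.0, 0.0, 85.8]
ft_force: [-0.8, -0.1, -1.9]
gripper_width: 0.105
finger_force: 50.0
```

jog_arm(commands=[[0.25,-0.018,0,0,0,0,255],[0.25,-0.018,0,0,0,0,255],[0.25,-0.018,0,0,0,0,255],[0.25,-0.018,0,0,0,0,255],[0,0,0,0,0,0,255]])

```text
time_s: 15.48
tcp_pos: [0.5125, -0.1556, 0.0355]
tcp_rot: [179.9, 0.0, 85.8]
ft_force: [-1.0, 0.1, -2.9]
gripper_width: 0.103
finger_force: 50.0
```

jog_arm(commands=[[0.15,-0.011,0,0,0,0,255],[0.15,-0.011,0,0,0,0,255],[0.1,-0.007,0,0,0,0,255],[0,0,0,0,0,0,255]])

```text
time_s: 15.82
tcp_pos: [0.5199, -0.156, 0.0355]
tcp_rot: [180.0, 0.0, 85.8]
ft_force: [-0.3, -0.7, -2.8]
gripper_width: 0.099
finger_force: 50.0
```

jog_arm(commands=[[0.05,-0.004,0,0,0,0,255],[0.05,-0.004,0,0,0,0,255],[0,0,0,0,0,0,255]])

```text
time_s: 16.07
tcp_pos: [0.5216, -0.1562, 0.0355]
tcp_rot: [180.0, 0.0, 85.8]
ft_force: [0.2, -0.1, -2.5]
gripper_width: 0.103
finger_force: 50.0
```

jog_arm(commands=[[0.05,-0.004,0,0,0,0,255],[0,0,0,0,0,0,255]])

```text
time_s: 16.23
tcp_pos: [0.5226, -0.1562, 0.0355]
tcp_rot: [180.0, 0.0, 85.8]
ft_force: [-0.9, 0.4, -3.0]
gripper_width: 0.1
finger_force: 50.0
```

jog_arm(commands=[[0.05,-0.004,0,0,0,0,255],[0,0,0,0,0,0,255]])

```text
time_s: 16.4
tcp_pos: [0.5236, -0.1563, 0.0355]
tcp_rot: [180.0, 0.0, 85.8]
ft_force: [0.4, 0.1, -3.4]
gripper_width: 0.103
finger_force: 50.0
```

jog_arm(commands=[[0.05,-0.004,0,0,0,0,255],[0,0,0,0,0,0,255]])

```text
time_s: 16.57
tcp_pos: [0.5244, -0.1563, 0.0354]
tcp_rot: [-180.0, -0.0, 85.8]
ft_force: [-1.1, 0.0, -2.9]
gripper_width: 0.101
finger_force: 50.0
```

jog_arm(commands=[[0.05,-0.004,0,0,0,0,255],[0,0,0,0,0,0,255]])

```text
time_s: 16.73
tcp_pos: [0.5244, -0.1563, 0.0352]
tcp_rot: [-179.8, -0.0, 85.8]
ft_force: [-5.9, -0.3, 0.1]
gripper_width: 0.1
finger_force: 50.0
```

jog_arm(commands=[[0.05,-0.004,0,0,0,0,255],[0,0,0,0,0,0,255]])

```text
time_s: 16.9
tcp_pos: [0.5245, -0.1562, 0.035]
tcp_rot: [-179.7, -0.0, 85.8]
ft_force: [-9.8, -1.8, 1.7]
gripper_width: 0.103
finger_force: 50.1
```

Run:
```python
from h import *
for i in range(4):
    ctrl.read_camera("side"); o=ctrl.observe(); print(o["ft_force"].round(1),o["moment"].round(2),o["tcp_pos"].round(4),o["tcp_rot"].round(2))
```

```text
[-9.2 -0.9  2.6] [-0.22  1.81 -0.06] [ 0.5245 -0.1562  0.035 ] [-1.7973e+02 -4.0000e-02  8.5810e+01]
[-10.1  -0.3   1.2] [-0.24  1.77 -0.  ] [ 0.5245 -0.1562  0.035 ] [-1.7973e+02 -4.0000e-02  8.5810e+01]
[-9.1 -0.7  1.4] [-0.16  1.79 -0.01] [ 0.5245 -0.1562  0.035 ] [-1.7973e+02 -4.0000e-02  8.5810e+01]
[-9.4 -1.7  2.5] [-0.22  1.79 -0.03] [ 0.5245 -0.1562  0.035 ] [-1.7973e+02 -4.0000e-02  8.5810e+01]
```

jog_arm(commands=[[-0.08,0.006,-0.02,0,0,0,255],[0,0,-0.05,0,0,0,255],[0,0,-0.05,0,0,0,255],[0,0,-0.03,0,0,0,255],[0,0,0,0,0,0,255],[0,0,0,0,0,0,255]])

```text
time_s: 17.6
tcp_pos: [0.5243, -0.1563, 0.0334]
tcp_rot: [-179.9, -0.0, 85.8]
ft_force: [-10.4, 1.0, 16.3]
gripper_width: 0.102
finger_force: 50.0
```

jog_arm(commands=[[-0.02,0,0,0,0,0,255],[0,0,0,0,0,0,255],[0,0,0,0,0,0,255],[0,0,0,0,0,0,255],[0,0,0,0,0,0,255],[0,0,0,0,0,0,255]])

```text
time_s: 18.1
tcp_pos: [0.5243, -0.1563, 0.0334]
tcp_rot: [-180.0, -0.0, 85.8]
ft_force: [-9.7, 0.9, 15.4]
gripper_width: 0.103
finger_force: 50.0
```

Run:
```python
from h import *
t=ctrl.read_camera("top");s=ctrl.read_camera("side")
c=lambda i,x,y:cv2.resize(i["pixels"][y:y+75,x:x+100],(400,300),interpolation=cv2.INTER_CUBIC)
cv2.imwrite("pics/fin.png",np.hstack([c(t,260,150),c(s,240,160)]))
o=ctrl.observe();print(o["ft_force"].round(1),o["moment"].round(2),o["tcp_pos"].round(4),o["tcp_rot"].round(2))
```

```text
[-9.3  1.5 15. ] [0.27 1.52 0.  ] [ 0.5243 -0.1563  0.0334] [-1.7997e+02 -1.0000e-02  8.5800e+01]
```

View pics/fin.png

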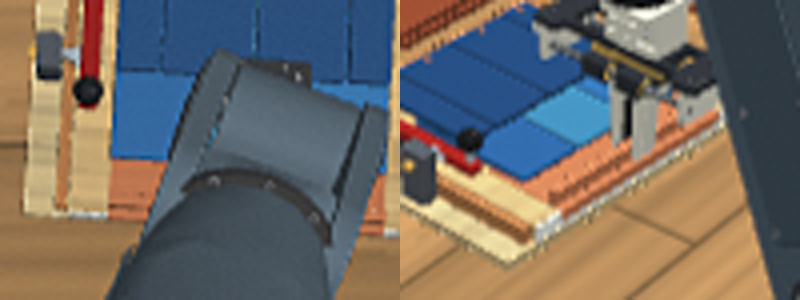

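The leaf is under the tails and the lip runs along the fascia. The left end is even with the shingle row (crop x about 110 px), the shingles are flat and the bar is shut. I'm handing in.

```bash
python3 -c "
from rig import ctrl
print(ctrl.close_job())"
```

```text
the job is handed in; nothing more can be done
None
```

I handed the job in at about 18 s; no verdict came back. The keeper bar is shut, the flashing is under the shingle tails with its lip snug on the board edge, and the arm still holds it pressed down at about 15 N.

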